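Close a bottle in the guarded capping press

TASK

The bottle in the capping press has its cap standing proud. Slide the shutter on top of the guard fully back by its upright lip to uncover the window, reach down through the window and press the lever fully down so that the ram seats the cap, then let the lever rise and slide the shutter fully shut again. Only push and press: do not touch the guard, the bottle or its cap, and leave the other things on the table where they are.

Things in the scene. Friction and masses are not known exactly. Their poses are not given: they have to be found in the camera images.
- capper: Bench capping press with a grey bed, fixed to the table, its underside 3 mm above z = 0. Origin: underside of the bed on the vertical ram axis; z up; -x is the front, roughly towards the robot; the bottle opening is on the -y side (robot's right). All offsets below are in mm in this frame. Bed x -112..94, y -53..53, 12 high.
- guard: Fixed box guard over lever and ram: aluminium corner posts, clear front and left panels, grey steel top plate, right side open below z 156. Spans x -91..90, y -50..50, top plate's upper surface at z 209. Two low shutter guides along x at y +-44.5 (78 apart inside) and stops across the ends (z up to 217) belong to it. Same origin and axes as capper. Must not be touched.
- shutter (a joint): Flat bright steel shutter that slides along x in guides on the guard's top plate. 0 = shut (window covered), 0.08 m = fully back (+x), window all uncovered. Starts at 0 to 0.012, stays where it is left; about 2.5 N moves it. It may be touched. Plate 84 long, 83 wide, its top at z 213.
- lip (a point): Middle of the shutter's upright lip, a steel plate across its rear edge: 56 wide along y, 5 thick along x, z 212..244 (this point at z 228). At x 0 when shut, x 80 when fully back. Push on its front (-x) face to open, on its rear (+x) face to shut.
- window (a point): Centre of the rectangular window in the guard's top plate, on the plate's upper surface (z 209, x -40, y 0). The opening is 74 along x by 76 along y with a rolled steel rim 2 wide; the plate is 3 thick and the rim stands about 1 above it.
- lever_pad (a point): Centre of the top face of the lever's round black press pad (38 diameter), under the middle of the window: 10 below the plate's upper surface at rest, about 33 below it with the lever fully down. Moves with the lever.
- lever (a joint): Press lever, hinged 105 behind the pad on an axis along y. 0 = up (spring returned), about 0.215 rad = fully down with the cap seated (pad 23 lower). Takes about 3 N at the pad to start, about 12 N to seat the cap, and rises by itself.
- bottle: White bottle, 50 diameter, body and neck 91 high, standing loose in the round pocket of the nest under the ram (pocket floor z 24, 20 deep; on the ram axis). Origin at the centre of its underside, z up.
- cap (a joint): Black ribbed press-on cap of the bottle, 37 diameter, 22 high. 0 to 0.002 at the start (stands proud), 0.008 m = fully seated; then the bottle is 102 high. Holds where pressed.
- oil_bottle_1: Finished white bottle with black cap, 50 diameter, 102 high, behind the press; origin at its underside. Bystander.
- oil_bottle_2: Another such finished bottle. Bystander.
- masking_tape: Roll of masking tape lying flat, 98 diameter, 25 high; origin at its underside. Bystander.
Things that resemble listed ones, but are neither listed nor needed, are in the scene too. Leave any red look-alike of the bottle alone.

How it is judged (in metres and radians):
On the way, in this order (a step that is already met when the one before it is completed fails the run):
1. the shutter is fully back and the window uncovered, with the cap still proud (value of joint shutter above 0.074 m and value of joint cap below 0.004 m), for 0.2 s.
2. the lever is pressed fully down through the window and the cap is seated (value of joint lever above 0.19 rad and value of joint cap above 0.0065 m and value of joint shutter above 0.06 m), for 0.2 s.
At the end, for the whole second after the job is handed in: The cap is seated to within 1.5 mm, the lever is up (within 0.02 rad), the shutter is shut to within 6 mm, and the bottle stands upright and at rest in its nest (value of joint cap above 0.0065 m and value of joint lever below 0.02 rad and value of joint shutter below 0.006 m and angle between bottle's own z axis and vertical below 0.1 rad and horizontal distance between bottle and capper below 0.006 m and z of bottle in the frame of capper below 0.03 m and linear speed of bottle below 0.01 m/s); the robot touches nothing.
It fails at once if the robot touches the guard (contact force between any of the fingers, the arm and guard above 0.5 N).
It fails at once if the robot touches the bottle or its cap (contact force between any of the fingers, the arm and bottle above 0.5 N).
It fails at once if the bottle is lifted or tipped in its nest (z of bottle in the frame of capper above 0.034 m or angle between bottle's own z axis and vertical above 0.25 rad).
It fails at once if another thing on the table is moved (distance of any of oil_bottle_1, oil_bottle_2, masking_tape from where it was at the start of the episode above 0.02 m).
It also fails if it takes over 58 s, if anything falls off the work surface, if the arm or the gripper's body presses on something with over 40 N, if the wrist force passes 120 N, or if a joint passes its speed limit or range.

ROBOT

A 6-joint arm with a two-finger parallel gripper is mounted at the origin on the work surface; the furniture and walls round the work are solid. World frame = base frame: x ahead of the robot, y to its left, z up, the work surface at z = 0. Lengths are in mm, angles in degrees, forces in N, time in s.
With the tool pointing down it reaches from about 300 to 850 mm from the base axis. Payload 4.2 kg.
Tool frame: the origin (TCP) lies at the centre of the arm's flange, where the gripper is bolted on; the fingertips stand 191 mm ahead of it and the grasp point (between the pads) lies 172 mm ahead of it; z points along the fingers, y is the direction in which the jaws open and shut (so a half turn about z gives the same grasp; the last joint's range is limited). The gripper opens to 91 mm and grips with 3 to 60 N. Pads are 32 mm wide; open, the fingers measure 118 mm over their backs; the gripper's body (76 mm by 178 mm) begins 60 mm behind the grasp point.
Start: joints at [62.51, 18.312, 89.639, -0, 72.044, -1.146], TCP at [255.164, 515.281, 404.776] pointing down, gripper open.
Joint ranges: [-177.97, 177.97], [-48.28, 115.42], [12.27, 149.76], [-77.06, 257.06], [2.81, 150.46], [-146.56, 146.56]. Speed limits (degrees/s): [147.25, 147.25, 180, 180, 180, 180].

INTERFACE

Orientations are given as [roll, pitch, yaw] about the fixed x, y, z axes, in that order (R = Rz(yaw) Ry(pitch) Rx(roll)).
In Python, from workcell import status, vision, ticket gives the robot as it stands.
- The arm moves only by the shell command python3 -m jog 'ROWS' [FORCE]. ROWS is JSON, a list of rows, each a list of 7 numbers: the finger opening in m, from 0 to 0.0912, then the shift along the tool's x, y, z in m, then the turn, a rotation vector about the tool's x, y, z in rad. A call has 1 to 12 rows; each row shifts and turns the commanded pose from where the row before left it, along the tool's axes as they then stand; what a row does not reach is not made up. A row lasts 1/8 s, in which the tool goes at most 62.5 mm and 10.7 degrees, less where a joint would pass 70% of its speed; a pose out of reach is approached as far as the arm can. A call with a gripper value outside its range is refused whole. The fingers move at their own pace and stop on an object; FORCE is the grip in N (left out, the last holds). Time passes only in rows, so rows that do not move let the fingers close. It gives the time, the measured TCP pose, the force and the opening at its end, in the units of the state.
- status.state(): the state, without advancing time (a new reading comes with each control period).
- vision.grab_frame(name): name is "scene" or "side" or "wrist"; returns a dict with "color" (480x640x3 uint8, blue, green, red), "depth" (480x640 float32, mm along the optical axis (not along the pixel's ray), 0 where there is no reading), "fov_y" (degrees; the focal length in pixels is half the picture's height over the tangent of half this angle, whatever the lens; pixels are square), "cx", "cy" (the principal point, pixels), "pose" (4x4, takes a point from camera to world coordinates). Camera axes: x right, y down, z forward; pixel columns grow to the right and rows downward; lengths in mm; the calibration is good to about 2 mm. The wrist camera is an equidistant fisheye: a pixel r from the principal point sees the ray r / f radians off the axis. A picture is of the moment at which its call begins.
- ticket.job_done(): hands the job in, once; it reports no verdict.
Trained networks look in the newest picture that a camera, given by its name, has taken for a name from the list of things; names that differ only in an ending like _2 or _b are one class to them, and where a whole thing is asked for, a point or a joint stands for the part that bears it (a point fixed in the world has none). Each returns a list of dicts, best first, with "p" (0 to 1); they miss things now and then, are a little off and sometimes report something else, mostly with a low value. They report only what shows in the picture. A call takes as long as a camera call. They do not tell look-alikes from the thing itself.
- vision.find_in(camera, label): "location" ([x, y, z] in mm, in world coordinates, good to about 4 mm: the middle of the surface that is visible of it).
- vision.silhouettes(camera, label): "pixels" (480x640 bool, what is visible of it).
The state is a dict: "time_s": time; "qpos": joint angles; "qvel": joint speeds; "effort": joint torques, N m; "ee_pos": TCP position; "ee_rot": TCP orientation; "force": force on the tool from outside, world axes, zero at the start; "torque": the same for the moment, N m; "gripper_width": finger opening in mm.
Only numpy, scipy, OpenCV 4.12 (cv2) and the standard library are available. Lean on these libraries where they do the work, as an engineer would, in place of code of your own. Each camera call takes 0.05 s, during which the arm holds its last target.

## Working session

There is one attempt and no reset: what is moved stays moved. The work goes in short steps, Python scripts to look and compute and a shell command to move; the robot and the scene stay as the last step left them, time stands still between calls to the robot, and variables do not carry over. Pictures are saved under pics/ and viewed, and the job is handed in when it is done.

```bash
mkdir -p pics; ls; python3 - <<'E'
from workcell import status, vision
import cv2
s=status.state(); print(s)
for c in ("scene","side","wrist"):
    f=vision.grab_frame(c); cv2.imwrite(f"pics/{c}0.png",f["color"]); print(c,f["fov_y"],f["cx"],f["cy"],f["pose"].round(3).tolist())
    for l in ("capper","guard","shutter","lip","window","lever_pad","bottle","oil_bottle_1","masking_tape"):
        try: print(l,[(round(d["p"],2),[round(float(x)) for x in d["location"]]) for d in vision.find_in(c,l)][:4])
        except Exception as e: print(l,e)
E
```

```text
pics
{'time_s': 0.0, 'qpos': array([ 6.25087588e+01,  1.83521200e+01,  8.97081583e+01,  9.38074823e-04,
        7.20417424e+01, -1.14579819e+00]), 'qvel': array([-0.04152035,  0.01215425,  0.04010626, -0.06336625,  0.03795096,
       -0.04067049]), 'effort': array([-9.18880323e-04, -4.12445748e+01, -2.31980091e+01,  7.26771913e-02,
        4.55685973e-02, -1.54799482e-04]), 'ee_pos': array([255.09302547, 515.1296242 , 403.9032917 ]), 'ee_rot': array([-1.79898018e+02, -2.93174693e-03,  1.53654264e+02]), 'force': array([ 0.15544602, -0.53539234, -0.20297703]), 'torque': array([0.03660457, 0.02214675, 0.0296819 ]), 'gripper_width': 91.29678267096091}
scene 54.32042557194153 323.8128578055611 236.86560492903683 [[-0.475, -0.61, 0.634, -80.185], [-0.88, 0.345, -0.327, 27.257], [-0.019, -0.714, -0.7, 809.038], [0.0, 0.0, 0.0, 1.0]]
capper [(0.67, [381, -249, 167]), (0.65, [399, -276, 219])]
guard [(0.76, [376, -237, 162]), (0.45, [660, -129, 62])]
shutter [(0.92, [392, -278, 219])]
lip [(0.57, [398, -273, 220])]
window []
lever_pad []
bottle [(0.76, [353, -418, 73]), (0.61, [218, -338, 84]
[... 430 characters left out ...]
79]), (0.35, [405, -298, 143])]
shutter [(0.6, [393, -275, 217])]
lip [(0.79, [392, -280, 214])]
window [(0.83, [390, -303, 178])]
lever_pad []
bottle [(0.89, [358, -450, 74]), (0.84, [418, -285, 91]), (0.76, [238, -370, 72])]
oil_bottle_1 [(0.7, [744, -125, 56]), (0.6, [666, -144, 58])]
masking_tape [(0.86, [585, -206, 19])]
wrist 65.70646984690485 318.4950613802473 238.90170542009218 [[0.444, 0.869, 0.22, 192.843], [0.896, -0.43, -0.109, 546.757], [0.0, 0.245, -0.969, 384.286], [0.0, 0.0, 0.0, 1.0]]
capper [(0.65, [402, -229, 64])]
guard [(0.81, [404, -229, 66])]
shutter []
lip []
window [(0.91, [403, -228, 63])]
lever_pad [(0.43, [398, -226, 66])]
bottle []
oil_bottle_1 []
masking_tape []
```

View pics/scene0.png

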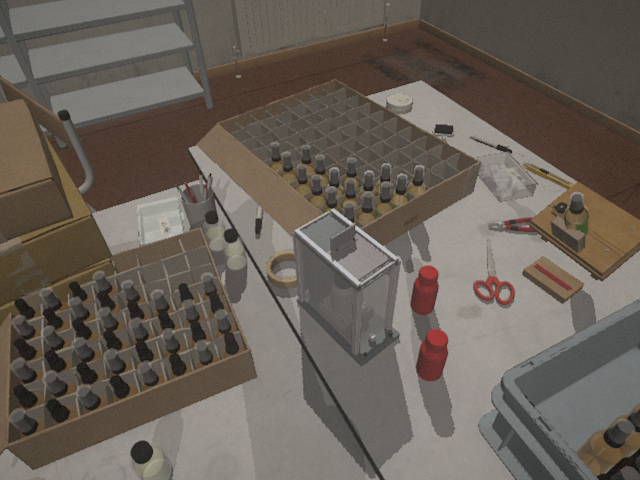

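View pics/side0.png

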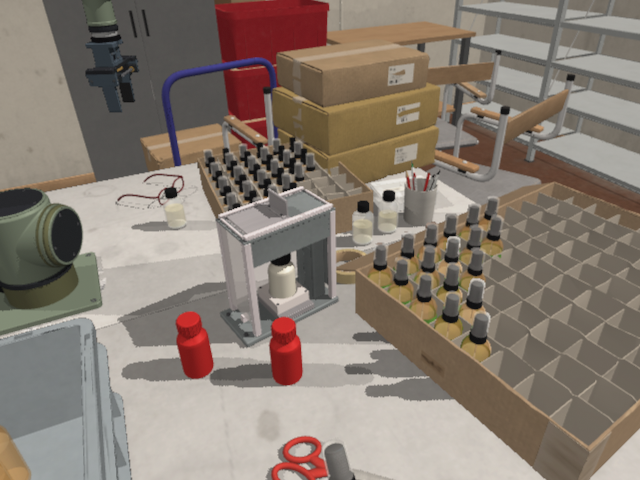

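View pics/wrist0.png

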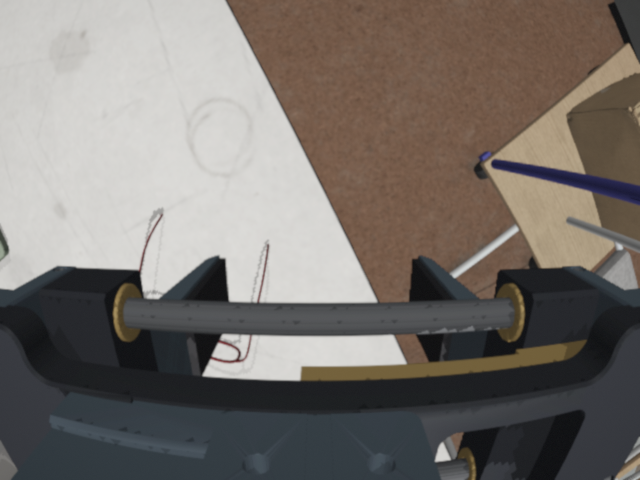

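```bash
cat > h.py <<'E'
import numpy as np, cv2
from workcell import status, vision
def cloud(f):
    d=f["depth"]; H,W=d.shape; fl=H/2/np.tan(np.radians(f["fov_y"]/2))
    v,u=np.mgrid[:H,:W]; 
    P=np.stack([(u-f["cx"])/fl*d,(v-f["cy"])/fl*d,d],-1)
    P=P@f["pose"][:3,:3].T+f["pose"][:3,3]; P[d<=0]=np.nan
    return P
def proj(f,p):
    p=np.atleast_2d(p); q=(p-f["pose"][:3,3])@f["pose"][:3,:3]
    fl=240/np.tan(np.radians(f["fov_y"]/2))
    return np.c_[fl*q[:,0]/q[:,2]+f["cx"],fl*q[:,1]/q[:,2]+f["cy"]]
E
python3 - <<'E'
from h import *
for c,(u0,v0,u1,v1) in (("scene",(270,190,420,370)),("side",(200,170,350,350))):
    f=vision.grab_frame(c); P=cloud(f)
    m=(P[...,2]>203)&(P[...,2]<222)&(abs(P[...,0]-400)<160)&(abs(P[...,1]+270)<150)
    q=P[m]; print(c,len(q), np.percentile(q[:,2],[5,25,50,75,95]).round(1), q[:,:2].min(0),q[:,:2].max(0))
    print(cv2.minAreaRect(q[:,:2].astype(np.float32)))
    r=q[(q[:,2]<217)]; print(cv2.minAreaRect(r[:,:2].astype(np.float32)))
    l=P[(P[...,2]>226)&(P[...,2]<260)&(abs(P[...,0]-400)<160)&(abs(P[...,1]+270)<150)]
    print("lip",len(l),l.mean(0).round(1),l.min(0).round(1),l.max(0).round(1)); 
    print(cv2.minAreaRect(l[:,:2].astype(np.float32)))
    cv2.imwrite(f"pics/{c}z.png",cv2.resize(f["color"][v0:v1,u0:u1],None,fx=3.3,fy=3.3,interpolation=cv2.INTER_CUBIC))
    t=P[(P[...,2]>-10)&(P[...,2]<10)&(abs(P[...,0]-400)<150)&(abs(P[...,1]+270)<150)]; print("table z",np.median(t[:,2]))
E
```

```text
scene 4103 [210.  212.  215.1 216.9 220.2] [ 323.90423607 -338.89262953] [ 516.9175448  -206.05403844]
((421.6462707519531, -271.6733703613281), (182.08609008789062, 101.50353240966797), 11.391902923583984)
((421.6462707519531, -271.6733703613281), (182.08609008789062, 101.50353240966797), 11.391902923583984)
lip 267 [ 425.3 -269.4  238.2] [ 417.7 -299.2  226.1] [ 434.3 -243.1  249.1]
((425.8134460449219, -271.2978515625), (8.011674880981445, 57.12562561035156), 9.36489200592041)
table z 1.9568889705544734
side 3545 [205.6 213.2 216.4 217.9 221.3] [ 324.52905874 -337.05051406] [ 520.33827517 -207.51955543]
((422.8157958984375, -271.3025817871094), (181.53880310058594, 101.04554748535156), 11.490796089172363)
((423.057373046875, -272.47265625), (182.8326873779297, 99.51995849609375), 10.520020484924316)
lip 251 [ 426.8 -272.7  238.8] [ 419.6 -298.   226.1] [ 434.8 -240.   250.2]
((426.5744323730469, -268.97210693359375), (6.060132026672363, 58.68903732299805), 11.97719669342041)
table z 4.296319829625077
```

```bash
python3 - <<'E'
from h import *
T=np.array([422.7,-271.4,3]); a=np.radians(11.3); R=np.array([[np.cos(a),-np.sin(a),0],[np.sin(a),np.cos(a),0],[0,0,1]])
W=lambda p:np.array(p,float)@R.T+T
def box(x0,x1,y0,y1,z): return [[x0,y0,z],[x1,y0,z],[x1,y1,z],[x0,y1,z]]
for c,(u0,v0,u1,v1) in (("scene",(270,190,420,370)),("side",(200,170,350,350))):
    f=vision.grab_frame(c); k=3.3
    im=cv2.resize(f["color"][v0:v1,u0:u1],None,fx=k,fy=k,interpolation=cv2.INTER_CUBIC)
    cv2.imwrite(f"pics/{c}z.png",im)
    for b,col in ((box(-91,90,-50,50,209),(0,255,0)),(box(-112,94,-53,53,12),(255,0,0)),(box(1,6,-28,28,244),(0,0,255)),(box(-77,-3,-38,38,209),(255,255,0))):
        q=((proj(f,W(b))-[u0,v0]+.5)*k).astype(np.int32); cv2.polylines(im,[q],True,col,1)
    cv2.imwrite(f"pics/{c}o.png",im)
E
```

```text
(no output)
```

View pics/sceneo.png

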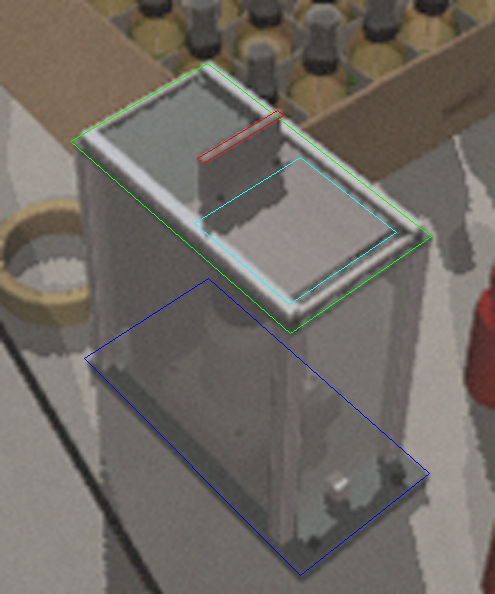

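View pics/sideo.png

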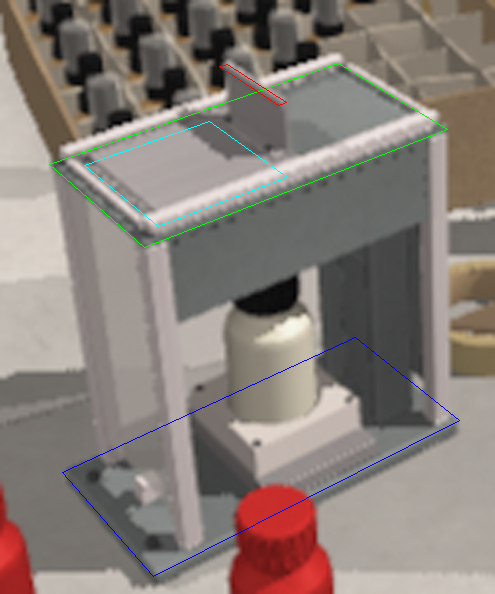

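View pics/scenez.png

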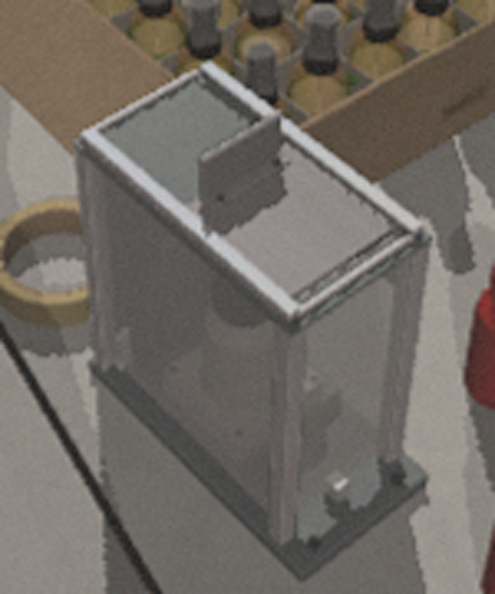

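```bash
python3 -m jog '[[0,0,0,-0.018,0,0,0.183],[0,0,0,-0.018,0,0,0.183],[0,0,0,-0.018,0,0,0.183],[0,0,0,-0.018,0,0,0.183],[0,0,0,-0.018,0,0,0.182],[0,0,0,0,0,0,0]]' 20
```

```text
time_s: 2.45
ee_pos: [255.2, 515.3, 496.1]
ee_rot: [179.9, -0.1, 101.4]
force: [1.8, 1.0, -0.2]
gripper_width: 34.1
```

```bash
python3 -m jog '[[0,-0.05,-0.002,0,0,0,0],[0,-0.05,-0.002,0,0,0,0],[0,-0.05,-0.002,0,0,0,0],[0,-0.05,-0.002,0,0,0,0],[0,-0.05,-0.002,0,0,0,0],[0,-0.05,-0.002,0,0,0,0],[0,-0.05,-0.002,0,0,0,0],[0,-0.05,-0.002,0,0,0,0],[0,-0.05,-0.002,0,0,0,0],[0,-0.05,-0.002,0,0,0,0],[0,-0.05,-0.002,0,0,0,0],[0,0,0,0,0,0,0]]'
```

```text
time_s: 3.95
ee_pos: [341.2, -30.9, 493.8]
ee_rot: [-179.9, 0.0, 101.1]
force: [-0.1, 1.0, -0.8]
gripper_width: 0.3
```

```bash
python3 -m jog '[[0,-0.05,-0.0015,0,0,0,0],[0,-0.05,-0.0015,0,0,0,0],[0,-0.05,-0.0015,0,0,0,0],[0,-0.05,-0.0015,0,0,0,0],[0,-0.05,-0.0015,0,0,0,0],[0,0,0,0,0,0,0]]'; python3 - <<'E'
from h import *
print(status.state()["ee_pos"],status.state()["force"])
for c in ("wrist","scene","side"):
    f=vision.grab_frame(c); cv2.imwrite(f"pics/{c}1.png",f["color"])
E
```

```text
time_s: 4.7
ee_pos: [383.8, -276.4, 493.2]
ee_rot: [-179.9, -0.1, 101.3]
force: [-0.3, 1.4, -1.0]
gripper_width: 0.3
[ 383.82666708 -276.39152556  493.23420559] [-0.26881268  1.37820012 -0.98127846]
```

View pics/wrist1.png

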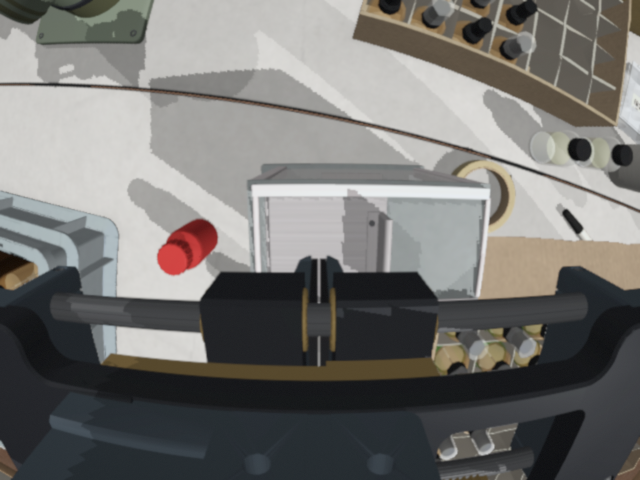

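View pics/side1.png

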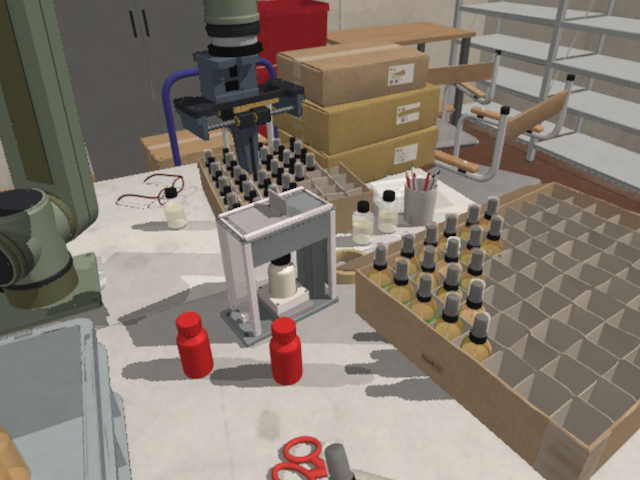

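```bash
cat >> h.py <<'E'
def wcloud(f):
    d=f["depth"]; H,W=d.shape; fl=240/np.tan(np.radians(f["fov_y"]/2))
    v,u=np.mgrid[:H,:W]; x=u-f["cx"]; y=v-f["cy"]; r=np.hypot(x,y)+1e-9; t=r/fl
    k=np.tan(t)*d/r
    P=np.stack([x*k,y*k,d],-1)@f["pose"][:3,:3].T+f["pose"][:3,3]; P[d<=0]=np.nan; return P
a=np.radians(11.3); T=np.array([422.4,-272,3]); R=np.array([[np.cos(a),-np.sin(a),0],[np.sin(a),np.cos(a),0],[0,0,1]])
def cap(P): return (P-T)@R
E
python3 - <<'E'
from h import *
f=vision.grab_frame("wrist"); Q=cap(wcloud(f)); s=status.state()
print("tcp cap",cap(s["ee_pos"]), s["ee_rot"])
m=(abs(Q[...,0])<130)&(abs(Q[...,1])<90)&(Q[...,2]>195)&(Q[...,2]<230)
q=Q[m]; print(len(q),q.min(0),q.max(0),np.percentile(q[:,2],[5,25,50,75,95]))
print(cv2.minAreaRect(q[:,:2].astype(np.float32)))
m2=(abs(Q[...,0])<60)&(abs(Q[...,1])<60)&(Q[...,2]>228)&(Q[...,2]<252)
l=Q[m2]; print("lip",len(l),np.percentile(l,[2,50,98],axis=0).round(1))
# row along guard top y=+20
for v in (200,215,230,245):
    for u in range(245,500,6): 
        pass
    print(v,[(u,Q[v,u].round(0).astype(int).tolist()) for u in (250,256,262,268,350,365,375,385,390,470,480,485,490) if not np.isnan(Q[v,u,0])])
E
```

```text
tcp cap [-39.01711799   6.30440395 491.5109824 ] [-1.79992470e+02 -6.72279063e-02  1.01439457e+02]
21258 [-91.17222141 -40.23750086 195.34907932] [ 90.47179044  51.37756033 229.92245991] [207.69076128 208.62106252 211.50852409 212.99519319 216.79981162]
((-0.6484527587890625, 6.105121612548828), (91.32967376708984, 181.54420471191406), 89.52836608886719)
lip 570 [[  1.9  -3.1 228.7]
 [  3.3  13.1 242.7]
 [  6.9  28.9 244.9]]
200 [(250, [-89, 39, 208]), (256, [-83, 40, 216]), (262, [-79, 40, 216]), (268, [-75, 40, 216]), (350, [-17, 39, 213]), (365, [-7, 40, 216]), (375, [0, 40, 216]), (385, [7, 40, 217]), (390, [10, 40, 216]), (470, [71, 42, 217]), (480, [79, 42, 216]), (485, [83, 42, 217]), (490, [196, 14, 0])]
215 [(250, [-89, 28, 209]), (256, [-84, 29, 212]), (262, [-80, 28, 209]), (268, [-76, 28, 208]), (350, [-17, 29, 213]), (365, [-7, 29, 212]), (375, [0, 29, 213]), (390, [12, 28, 208]), (470, [75, 29, 209]), (480, [84, 29, 209]), (485, [86, 30, 213]), (490, [198, -7, 1])]
230 [(250, [-89, 17, 210]), (256, [-84, 18, 212]), (262, [-81, 17, 208]), (268, [-76, 17, 210]), (350, [-17, 18, 212]), (365, [-6, 18, 213]), (375, [1, 18, 214]), (385, [3, 24, 241]), (390, [6, 25, 244]), (470, [76, 17, 209]), (480, [85, 18, 209]), (485, [88, 18, 212]), (490, [188, -23, 24])]
245 [(250, [-90, 5, 208]), (256, [-85, 6, 212]), (262, [-81, 6, 209]), (268, [-76, 6, 210]), (350, [-17, 7, 213]), (365, [-6, 7, 213]), (375, [1, 7, 215]), (385, [3, 15, 243]), (390, [6, 15, 243]), (470, [77, 6, 209]), (480, [86, 6, 211]), (485, [163, -33, 63]), (490, [170, -33, 64])]
```

```bash
python3 -m jog '[[0,-0.0025,0.005,0.03,0,0,0],[0,-0.0025,0.005,0.03,0,0,0],[0,0,0,0.010,0,0,0],[0,0,0,0.005,0,0,0],[0,0,0,0,0,0,0]]'; python3 - <<'E'
from h import *
print(cap(status.state()["ee_pos"]))
for c in ("wrist","side"):
    f=vision.grab_frame(c); cv2.imwrite(f"pics/{c}2.png",f["color"])
E
```

```text
time_s: 5.52
ee_pos: [393.6, -277.7, 420.5]
ee_rot: [179.9, 0.0, 101.3]
force: [0.0, -0.1, -0.3]
gripper_width: 0.4
[-2.93404013e+01  5.93246563e-02  4.17474372e+02]
```

View pics/wrist2.png

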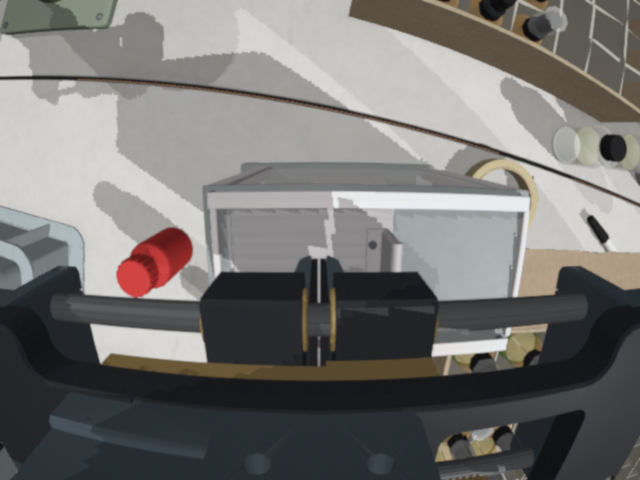

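View pics/side2.png

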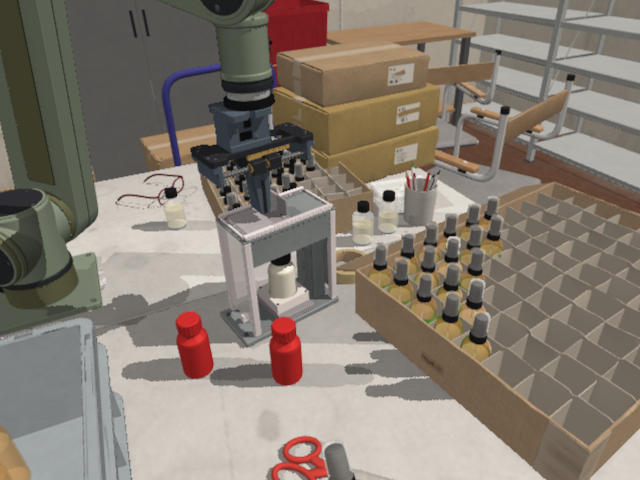

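```bash
python3 -m jog '[[0,0,0.01,0,0,0,0],[0,0,0.01,0,0,0,0],[0,0,0.01,0,0,0,0],[0,0,0.01,0,0,0,0],[0,0,0,0,0,0,0]]'; python3 - <<'E'
from h import *
s=status.state();print(cap(s["ee_pos"]),s["force"])
f=vision.grab_frame("wrist"); Q=cap(wcloud(f)); cv2.imwrite("pics/wrist3.png",f["color"])
l=Q[(abs(Q[...,0]-30)<70)&(Q[...,1]>18)&(Q[...,1]<30)&(Q[...,2]>228)&(Q[...,2]<248)]; print("lip",len(l),np.percentile(l,[2,50,98],axis=0).round(1))
E
```

```text
time_s: 6.25
ee_pos: [433.8, -269.9, 419.5]
ee_rot: [180.0, -0.0, 101.3]
force: [-0.0, -0.4, 0.5]
gripper_width: 0.5
[ 1.15695859e+01 -1.86468823e-01  4.16502758e+02] [-0.0171511  -0.41741895  0.50129534]
lip 746 [[  2.2  18.1 228.8]
 [ 22.3  19.1 242.3]
 [ 27.   28.9 247. ]]
```

View pics/wrist3.png

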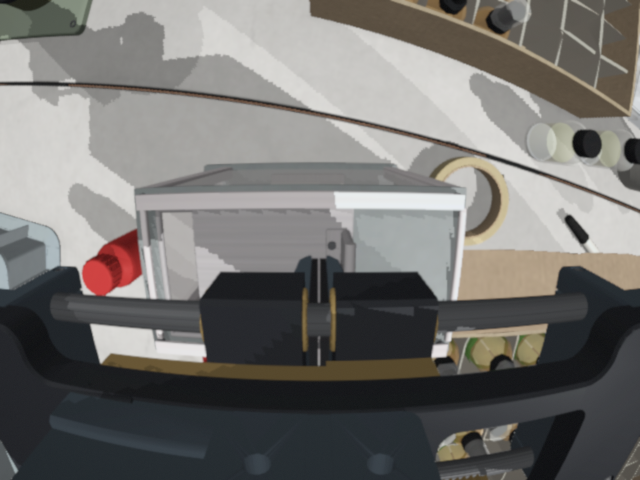

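```bash
python3 -m jog '[[0,0,0.01,0,0,0,0],[0,0,0.01,0,0,0,0],[0,0,0.01,0,0,0,0],[0,0,0.01,0,0,0,0],[0,0,0.008,0,0,0,0],[0,0,0.004,0,0,0,0],[0,0,0,0,0,0,0]]'; python3 - <<'E'
from h import *
s=status.state();print(cap(s["ee_pos"]),s["force"])
f=vision.grab_frame("wrist"); Q=cap(wcloud(f)); cv2.imwrite("pics/wrist4.png",f["color"])
l=Q[(abs(Q[...,0]-60)<50)&(Q[...,1]>19)&(Q[...,1]<30)&(Q[...,2]>228)&(Q[...,2]<248)]; print("lip",len(l),np.percentile(l,[2,50,98],axis=0).round(1))
E
```

```text
time_s: 7.18
ee_pos: [484.4, -260.0, 419.8]
ee_rot: [179.9, 0.0, 101.3]
force: [-0.2, 0.7, -0.5]
gripper_width: 0.5
[ 6.31958845e+01 -3.47151221e-01  4.16808996e+02] [-0.17757328  0.73572829 -0.48652954]
lip 377 [[ 73.5  19.2 228.9]
 [ 75.5  25.3 243.1]
 [ 78.3  29.  245. ]]
```

```bash
python3 -m jog '[[0,0,0.0015,0,0,0,0],[0,0,0.0015,0,0,0,0],[0,0,0.001,0,0,0,0],[0,0,0,0,0,0,0],[0,0,0,0,0,0,0]]'; python3 - <<'E'
from h import *
s=status.state();print(cap(s["ee_pos"]),s["force"])
f=vision.grab_frame("wrist"); Q=cap(wcloud(f)); cv2.imwrite("pics/wrist5.png",f["color"])
l=Q[(abs(Q[...,0]-60)<50)&(Q[...,1]>19)&(Q[...,1]<30)&(Q[...,2]>228)&(Q[...,2]<248)]; print("lip",len(l),np.percentile(l,[2,50,98],axis=0).round(1))
E
```

```text
time_s: 7.85
ee_pos: [487.8, -259.2, 419.8]
ee_rot: [180.0, 0.0, 101.3]
force: [-1.0, -1.7, 0.0]
gripper_width: 0.6
[ 6.66165682e+01 -2.71539800e-01  4.16755678e+02] [-0.99108732 -1.67858492  0.01521523]
lip 368 [[ 76.5  19.2 229.6]
 [ 78.5  25.4 242.9]
 [ 81.2  29.  244.7]]
```

View pics/wrist5.png

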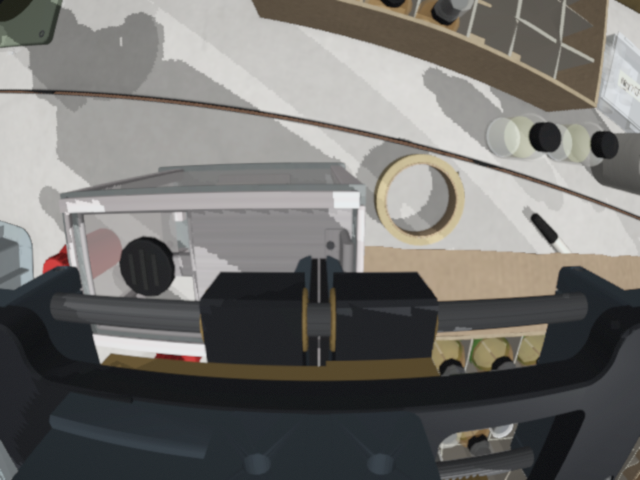

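```bash
python3 -m jog '[[0,0,0.0015,0,0,0,0],[0,0,0,0,0,0,0],[0,0,0,0,0,0,0]]'; python3 - <<'E'
from h import *
s=status.state();t=cap(s["ee_pos"]);print(t,s["force"])
f=vision.grab_frame("wrist"); Q=cap(wcloud(f))
l=Q[(abs(Q[...,0]-60)<50)&(Q[...,1]>19)&(Q[...,1]<30)&(Q[...,2]>228)&(Q[...,2]<248)]; print("lip",len(l),np.percentile(l,[2,50,98],axis=0).round(1))
for p in ((285,215),(285,250),(285,290),(340,250),(275,310),(262,308),(270,310),(262,330),(270,330),(330,250)):
    print(p,(Q[p[0],p[1]]-t).round(0))
p=Q[(abs(Q[...,0]+40)<12)&(abs(Q[...,1]-5)<25)]; print(np.percentile(p[:,2],[10,50,90]))
p=Q[255:275,135:160].reshape(-1,3); print("pad",np.nanmedian(p,0))
E
```

```text
time_s: 8.28
ee_pos: [489.0, -259.0, 419.7]
ee_rot: [-180.0, -0.0, 101.3]
force: [-3.6, -0.9, 2.4]
gripper_width: 0.3
[ 6.78884957e+01 -2.74898663e-01  4.16691808e+02] [-3.62319399 -0.93718046  2.37600871]
lip 364 [[ 77.7  19.1 229.2]
 [ 79.6  25.2 243. ]
 [ 82.3  28.8 244.8]]
(285, 215) [-24.  39. -99.]
(285, 250) [-16.  40. -97.]
(285, 290) [  -7.   39. -100.]
(340, 250) [-15.  30. -89.]
(275, 310) [  -4.   17. -167.]
(262, 308) [  -5.   19. -181.]
(270, 310) [  -4.   17. -173.]
(262, 330) [   5.   19. -179.]
(270, 330) [   4.   19. -169.]
(330, 250) [-15.  33. -89.]
[197.50374885 198.66393669 199.74950392]
pad [-36.14477742   3.86239193 198.90449516]
```

```bash
python3 -m jog '[[0,0,-0.01,0,0,0,0],[0,0,-0.01,-0.01,0,0,0],[0,0,-0.03,-0.005,0,0,0],[0,0,-0.03,0,0,0,0],[0,0,-0.018,0,0,0,0],[0,0.0005,-0.01,0,0,0,0],[0,0,0,0,0,0,0],[0,0,0,0,0,0,0]]'; python3 - <<'E'
from h import *
s=status.state();t=cap(s["ee_pos"]);print(t,s["force"])
for c in ("wrist","scene","side"):
    f=vision.grab_frame(c); cv2.imwrite(f"pics/{c}6.png",f["color"] if c=="wrist" else cv2.resize(f["color"][130:370,180:430],None,fx=2.5,fy=2.5))
E
```

```text
time_s: 9.32
ee_pos: [383.8, -279.6, 434.7]
ee_rot: [180.0, 0.0, 101.3]
force: [-0.4, -0.3, 0.5]
gripper_width: 0.8
[-3.93617732e+01  1.36458469e-01  4.31719725e+02] [-0.35630299 -0.26896124  0.5445825 ]
```

View pics/wrist6.png

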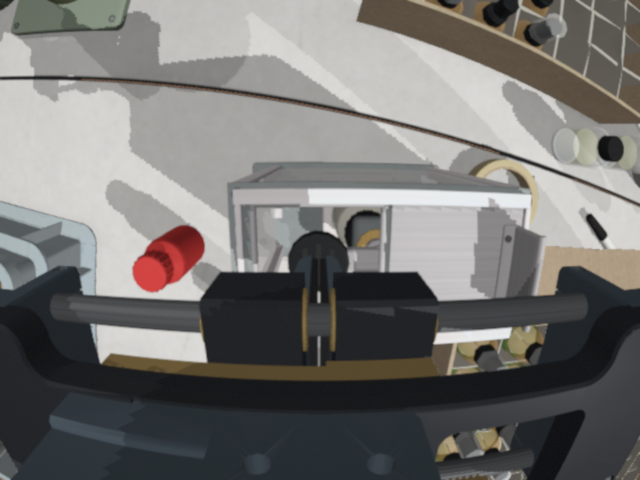

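View pics/scene6.png

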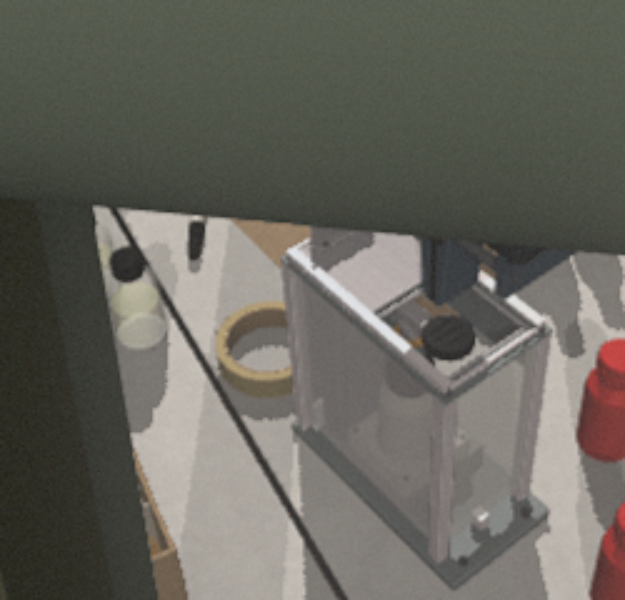

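View pics/side6.png

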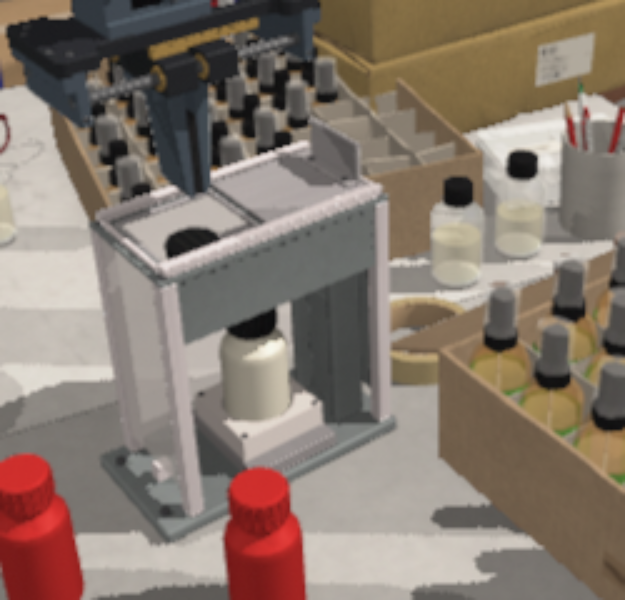

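```bash
python3 -m jog '[[0,0,0,0.015,0,0,0],[0,0,0,0.015,0,0,0],[0,0,0,0.010,0,0,0],[0,0,0,0.006,0,0,0],[0,0,0,0.006,0,0,0],[0,0,0,0.006,0,0,0],[0,0,0,0,0,0,0]]'; python3 - <<'E'
from h import *
s=status.state();t=cap(s["ee_pos"]);print(t,s["force"])
E
```

```text
time_s: 10.35
ee_pos: [382.3, -279.5, 377.1]
ee_rot: [-179.8, -0.0, 101.3]
force: [-5.5, -0.4, 5.7]
gripper_width: 0.6
[-40.81467131   0.54378083 374.08757916] [-5.52629273 -0.40476984  5.71004914]
```

```bash
python3 -m jog '[[0,0,0,0.003,0,0,0],[0,0,0,0.003,0,0,0],[0,0,0,0,0,0,0]]'; python3 - <<'E'
from h import *
s=status.state();t=cap(s["ee_pos"]);print(t,s["force"])
E
```

```text
time_s: 10.72
ee_pos: [382.2, -279.4, 371.6]
ee_rot: [-179.8, -0.0, 101.3]
force: [-6.1, 0.8, 8.2]
gripper_width: 0.6
[-40.88920753   0.57496183 368.63816395] [-6.07915275  0.77486421  8.23888327]
```

```bash
python3 -m jog '[[0,0,0,0.002,0,0,0],[0,0,0,0.001,0,0,0],[0,0,0,0,0,0,0],[0,0,0,0,0,0,0]]'; python3 - <<'E'
from h import *
s=status.state();t=cap(s["ee_pos"]);print(t,s["force"])
f=vision.grab_frame("side"); cv2.imwrite(f"pics/side7.png",cv2.resize(f["color"][130:370,180:430],None,fx=2.5,fy=2.5))
f=vision.grab_frame("wrist"); cv2.imwrite(f"pics/wrist7.png",f["color"])
E
```

```text
time_s: 11.22
ee_pos: [382.1, -279.4, 370.5]
ee_rot: [-179.9, 0.0, 101.3]
force: [-10.1, 2.7, 20.2]
gripper_width: 0.4
[-41.00056096   0.67794894 367.47130111] [-10.05086894   2.66538412  20.22541492]
```

View pics/side7.png

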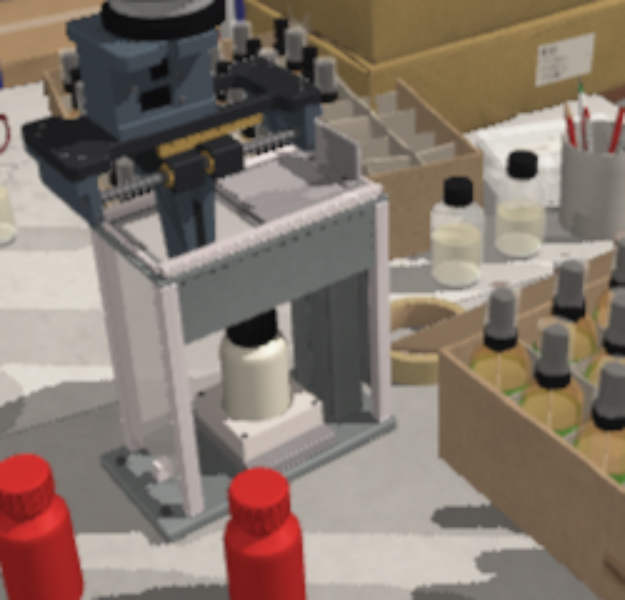

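View pics/wrist7.png

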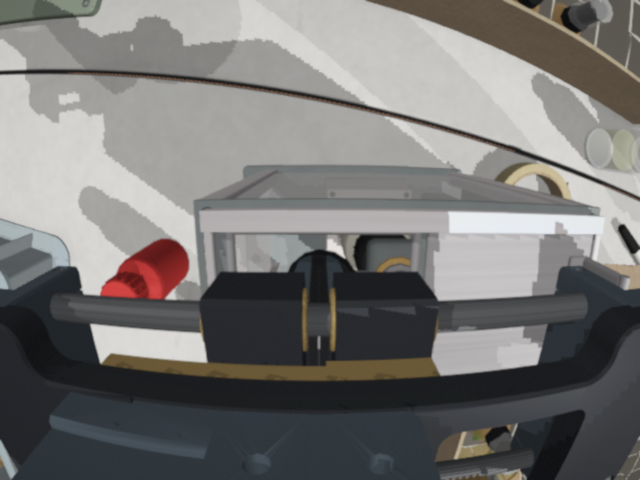

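```bash
python3 -m jog '[[0,0,0,0.001,0,0,0],[0,0,0,0.0005,0,0,0],[0,0,0,0,0,0,0],[0,0,0,0,0,0,0]]'; python3 - <<'E'
from h import *
s=status.state();t=cap(s["ee_pos"]);print(t,s["force"])
E
```

```text
time_s: 11.82
ee_pos: [382.0, -279.3, 370.1]
ee_rot: [-179.9, 0.1, 101.3]
force: [-12.6, 4.3, 27.6]
gripper_width: 0.7
[-41.05933758   0.74061562 367.13506125] [-12.61017237   4.32913449  27.59594733]
```

```bash
python3 -m jog '[[0,0,0,-0.005,0,0,0],[0,0,0,-0.010,0,0,0],[0,0,0,-0.015,0,0,0],[0,0,0,-0.025,0,0,0],[0,0,0,-0.030,0,0,0],[0,0,0,0,0,0,0],[0,0,0,0,0,0,0]]'; python3 - <<'E'
from h import *
s=status.state();t=cap(s["ee_pos"]);print(t,s["force"])
f=vision.grab_frame("side"); cv2.imwrite(f"pics/side8.png",cv2.resize(f["color"][130:370,180:430],None,fx=2.5,fy=2.5))
f=vision.grab_frame("wrist"); cv2.imwrite(f"pics/wrist8.png",f["color"])
Q=cap(wcloud(f)); p=Q[(abs(Q[...,0]+40)<15)&(abs(Q[...,1]-5)<25)&(Q[...,2]<215)]; print("pad z",np.percentile(p[:,2],[10,50,90]))
l=Q[(Q[...,0]>40)&(Q[...,0]<110)&(abs(Q[...,1])<28)&(Q[...,2]>228)&(Q[...,2]<248)]; print("lip",len(l),np.percentile(l,[2,50,98],axis=0).round(1))
E
```

```text
time_s: 12.7
ee_pos: [383.3, -279.4, 450.5]
ee_rot: [-180.0, -0.0, 101.3]
force: [-0.6, -1.2, -0.8]
gripper_width: 0.6
[-3.98046817e+01  4.07615553e-01  4.47460757e+02] [-0.56028087 -1.18410777 -0.7900235 ]
pad z [ 11.62231341 198.11486928 199.55226576]
lip 1249 [[ 76.8 -13.3 228.4]
 [ 77.8   8.5 238.8]
 [ 81.3  27.4 244.8]]
```

View pics/side8.png

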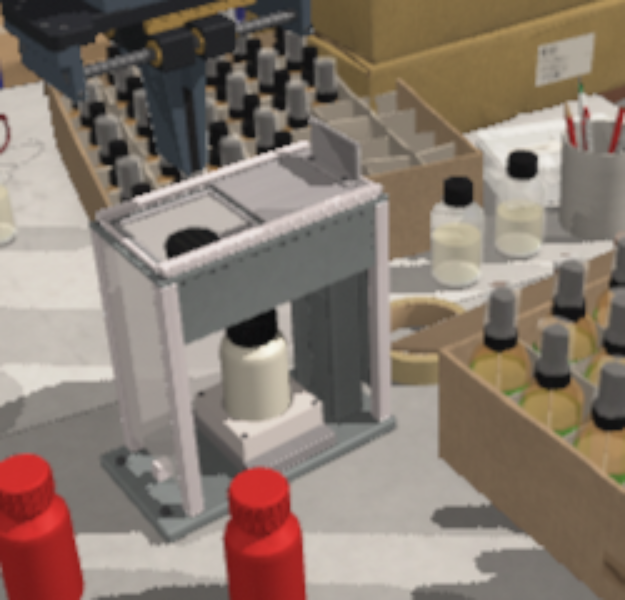

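View pics/wrist8.png

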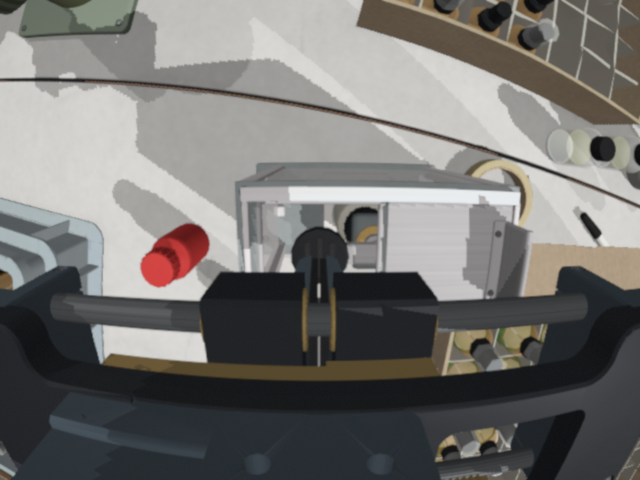

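```bash
python3 -m jog '[[0,0,0.01,-0.015,0,0,0],[0,0,0.035,0,0,0,0],[0,0,0.035,0,0,0,0],[0,0,0.035,0,0,0,0],[0,0,0.03,0,0,0,0],[0,0,0,0,0,0,0],[0,0,0,0,0,0,0]]'; python3 - <<'E'
from h import *
s=status.state();t=cap(s["ee_pos"]);print(t,s["force"])
f=vision.grab_frame("wrist"); cv2.imwrite(f"pics/wrist9.png",f["color"])
E
```

```text
time_s: 13.68
ee_pos: [525.0, -251.2, 465.3]
ee_rot: [-179.9, -0.1, 101.3]
force: [-0.6, 0.0, -0.2]
gripper_width: 0.4
[1.04635257e+02 2.77752783e-01 4.62331140e+02] [-0.60177991  0.02224914 -0.20021777]
```

View pics/wrist9.png

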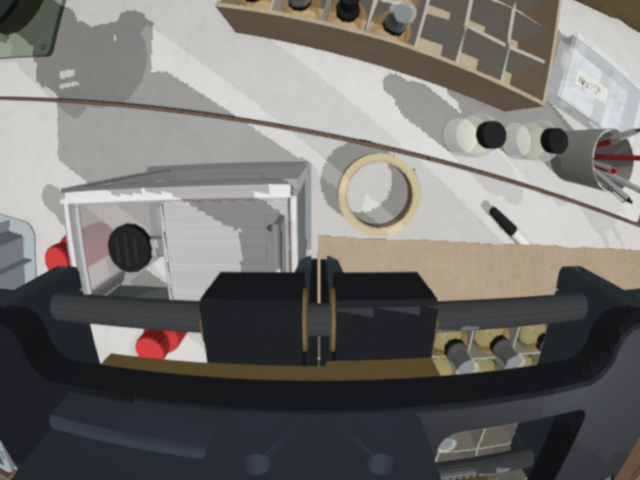

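```bash
python3 -m jog '[[0,0,0,0.02,0,0,0],[0,0,0,0.015,0,0,0],[0,0,0,0.009,0,0,0],[0,0,0,0,0,0,0],[0,0,-0.01,0,0,0,0],[0,0,-0.01,0,0,0,0],[0,0,-0.01,0,0,0,0],[0,0,0,0,0,0,0]]'; python3 - <<'E'
from h import *
s=status.state();t=cap(s["ee_pos"]);print(t,s["force"])
f=vision.grab_frame("wrist"); Q=cap(wcloud(f)); cv2.imwrite("pics/wrist10.png",f["color"])
l=Q[(Q[...,0]>20)&(Q[...,0]<110)&(Q[...,1]>19)&(Q[...,1]<30)&(Q[...,2]>228)&(Q[...,2]<248)]; print("lip",len(l),np.percentile(l,[2,50,98],axis=0).round(1))
E
```

```text
time_s: 14.72
ee_pos: [494.9, -257.2, 422.7]
ee_rot: [-180.0, 0.0, 101.2]
force: [-0.1, -0.1, 0.0]
gripper_width: 0.4
[7.40274412e+01 2.74744365e-01 4.19680142e+02] [-0.10777441 -0.11660308  0.02945343]
lip 467 [[ 58.3  19.  229.5]
 [ 61.8  23.3 243. ]
 [ 81.3  29.  245.1]]
```

View pics/wrist10.png

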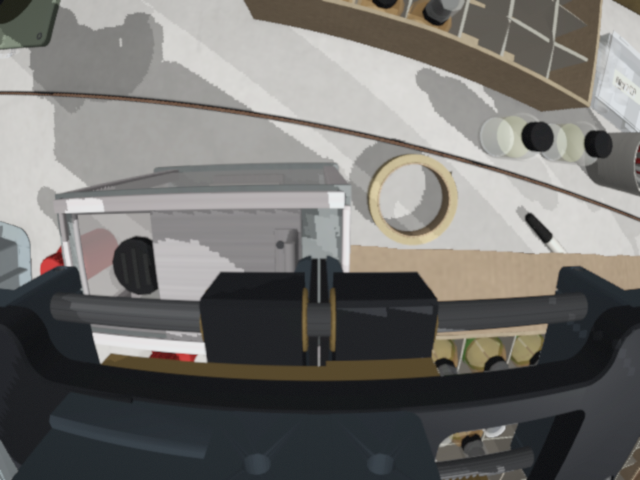

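Sliding shut: lip centre at ~61, finger at 74. About 60 mm more to go.

```bash
python3 -m jog '[[0,0,-0.01,0,0,0,0],[0,0,-0.01,0,0,0,0],[0,0,-0.01,0,0,0,0],[0,0,-0.01,0,0,0,0],[0,0,-0.008,0,0,0,0],[0,0,-0.006,0,0,0,0],[0,0,-0.003,0,0,0,0],[0,0,0,0,0,0,0]]'; python3 - <<'E'
from h import *
s=status.state();t=cap(s["ee_pos"]);print(t,s["force"])
f=vision.grab_frame("wrist"); Q=cap(wcloud(f)); cv2.imwrite("pics/wrist11.png",f["color"])
l=Q[(Q[...,0]>-20)&(Q[...,0]<20)&(Q[...,1]>19)&(Q[...,1]<30)&(Q[...,2]>228)&(Q[...,2]<248)]; print("lip",len(l),np.percentile(l,[2,50,98],axis=0).round(1))
E
```

```text
time_s: 15.78
ee_pos: [439.7, -268.3, 422.1]
ee_rot: [-179.9, -0.0, 101.3]
force: [0.8, 0.1, 0.3]
gripper_width: 0.8
[1.76963550e+01 2.55619479e-01 4.19094140e+02] [0.81166338 0.09483233 0.28472223]
lip 437 [[  2.3  19.  228.9]
 [  5.5  24.  242.9]
 [ 12.7  29.1 244.8]]
```

```bash
python3 -m jog '[[0,0,-0.002,0,0,0,0],[0,0,-0.0015,0,0,0,0],[0,0,-0.001,0,0,0,0],[0,0,0,0,0,0,0],[0,0,0,0,0,0,0]]'; python3 - <<'E'
from h import *
s=status.state();t=cap(s["ee_pos"]);print(t,s["force"])
E
```

```text
time_s: 16.45
ee_pos: [435.6, -269.0, 422.1]
ee_rot: [-180.0, -0.0, 101.3]
force: [0.5, 0.1, -1.1]
gripper_width: 0.7
[1.35162156e+01 3.11733239e-01 4.19123574e+02] [ 0.50508185  0.08650935 -1.08658608]
```

```bash
python3 -m jog '[[0,0,-0.001,0,0,0,0],[0,0,-0.001,0,0,0,0],[0,0,0,0,0,0,0],[0,0,0,0,0,0,0]]'; python3 - <<'E'
from h import *
s=status.state();t=cap(s["ee_pos"]);print(t,s["force"])
E
```

```text
time_s: 16.95
ee_pos: [434.5, -269.3, 422.2]
ee_rot: [179.8, -0.0, 101.3]
force: [5.8, 0.8, -2.6]
gripper_width: 0.6
[1.23837438e+01 3.29443053e-01 4.19205562e+02] [ 5.76988681  0.7825862  -2.62811488]
```

Force rises against the stop: shut. Back off, lift clear and check.

```bash
python3 -m jog '[[0,0,0.006,0,0,0,0],[0,0,0.012,0,0,0,0],[0,0,0.01,-0.02,0,0,0],[0,0,0,-0.04,0,0,0],[0,0,0,-0.04,0,0,0],[0,0.04,0,-0.02,0,0,0],[0,0.05,0,0,0,0,0],[0,0.05,0,0,0,0,0],[0,0,0,0,0,0,0],[0,0,0,0,0,0,0]]'; python3 - <<'E'
from h import *
s=status.state();t=cap(s["ee_pos"]);print(t,s["force"])
for c in ("wrist","side","scene"):
    f=vision.grab_frame(c); Q=cap(wcloud(f) if c=="wrist" else cloud(f))
    l=Q[(Q[...,0]>-20)&(Q[...,0]<40)&(abs(Q[...,1])<30)&(Q[...,2]>228)&(Q[...,2]<250)]; print(c,"lip",len(l),np.percentile(l,[2,50,98],axis=0).round(1) if len(l) else "")
    cv2.imwrite(f"pics/{c}12.png",f["color"] if c=="wrist" else cv2.resize(f["color"][130:370,180:430],None,fx=2.5,fy=2.5))
    for n in ("oil_bottle_1","masking_tape"): print(n,[(round(d["p"],2),[round(float(x)) for x in d["location"]]) for d in vision.find_in(c,n)][:3])
E
```

```text
time_s: 18.2
ee_pos: [434.1, -126.8, 542.4]
ee_rot: [-180.0, 0.1, 101.3]
force: [-0.4, 0.4, 0.1]
gripper_width: 0.4
[ 39.93428589 140.06010036 539.36693019] [-0.40009962  0.39100544  0.10690152]
wrist lip 0 
oil_bottle_1 [(0.64, [741, -111, 68]), (0.62, [667, -128, 73])]
masking_tape [(0.55, [587, -188, 29])]
side lip 202 [[ -2.5 -26.7 228.9]
 [ -0.7  -2.7 239.3]
 [  2.9  27.3 246.2]]
oil_bottle_1 [(0.94, [665, -146, 56]), (0.56, [745, -130, 53]), (0.27, [416, -290, 124])]
masking_tape [(0.59, [587, -207, 23])]
scene lip 0 
oil_bottle_1 []
masking_tape []
```

View pics/side12.png

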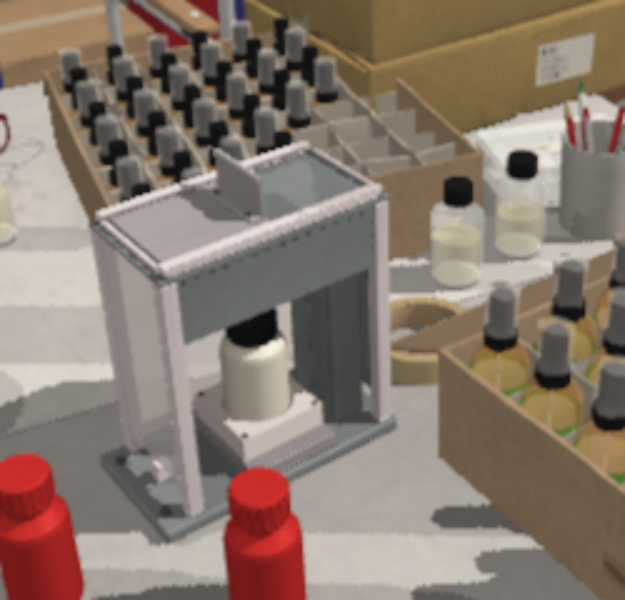

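View pics/wrist12.png

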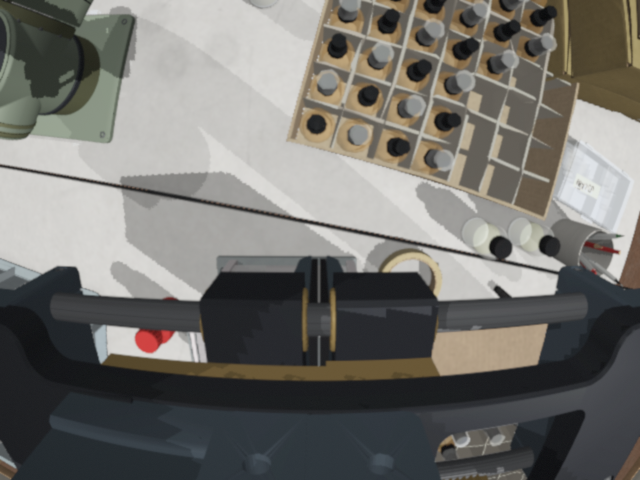

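```bash
python3 - <<'E'
import cv2
for n in ("side6","side12"):
    g=cv2.cvtColor(cv2.imread(f"pics/{n}.png"),cv2.COLOR_BGR2GRAY); print(n,g[295:365:5,245:262].mean(1).round().tolist())
E
python3 - <<'E'
from workcell import ticket; print(ticket.job_done())
E
```

```text
side6 [109.0, 108.0, 108.0, 108.0, 81.0, 29.0, 16.0, 15.0, 17.0, 101.0, 153.0, 174.0, 210.0, 184.0]
side12 [105.0, 105.0, 105.0, 105.0, 78.0, 28.0, 16.0, 14.0, 14.0, 14.0, 45.0, 161.0, 205.0, 179.0]
the job is handed in; nothing more can be done
None
```

I carried out the whole sequence and handed the job in at about 18 s of the 58 s allowed. The hand-in gave no verdict.

- **Shutter back:** with the jaws closed, I pushed the lip's front face until the lip measured about 80 mm back.
- **Lever pressed:** I went down through the window and pressed the pad to its hard stop. The fingertips reached about 23 mm below the pad's rest height, with up to about 28 N upward on the tool.
- **Lever released:** I lifted clear, and the pad measured back at its rest height of about 199 mm.
- **Shutter shut:** I pushed the lip's rear face until the force rose to about 6 N at the stop, then withdrew well clear.

**Last checks:**
- **Lip:** it measured about 0 mm in the side camera, within a couple of millimetres.
- **Cap:** its lower edge sits visibly lower on the bottle than before. The image change and the hard stop both fit a seated cap, but I did not measure the depth in mm.
- **Bottle:** it stands upright in its nest.
- **Bystanders:** the tape and both finished bottles are where they were, to within the networks' accuracy.
- **Contact:** the tool force was near zero after withdrawing.

**Gaps and oddities:**
- The arm blocked the scene camera's view of the lip, the tape and the finished bottles at the end, and the gripper hid the lip from the wrist camera. The final lip position therefore rests on the side camera alone.
- During the press there was also up to about 13 N sideways on the tool. I put that down to friction on the tilting pad. The fingers were about 20 mm from the window edges, so I don't think they touched the guard.

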